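# Close the lunch carrier and hold its cross-bar through both eyes

## Task

Close up the steel lunch carrier: set its lid down on the open top bowl so that it sits level all round, let go of it, then thread the cross-bar through the eye on one side strap, over the lid, and on through the eye on the other strap until an end stands a good centimetre clear of each eye. Finish while still holding the bar there in the gripper, running freely through the eyes and not forced against them, so that the cap nuts could be screwed on its ends. Do not drop the lid or the bar, shove or tip the carrier, or disturb the other things on the counter.

Things in the scene. Friction and masses are not known exactly. Their poses are not given: they have to be found in the camera images.
- carrier: Stainless two-tier lunch carrier, packed below, open on top, 1.8 kg, standing loose. Origin: centre of its underside, z up. Bowl 116 mm across, rim 118 mm up, mouth 110 mm inside. Flat side straps at +y and -y (69 to 72 mm from the centre) each end in an eye; both eyes lie on one axis parallel to y, 156 mm up. With the lid on, the knob's tip is 146.5 mm up
- eye_left (a point): centre of the bore of the eye on the +y strap (0, +73, 156 mm in the carrier's frame). Each eye is a steel tube along the carrier's y, 12 mm long (67 to 79 mm from the centre line), clear bore about 15 mm, 24 mm outside
- eye_right (a point): centre of the bore of the eye on the -y strap (0, -73, 156 mm in the carrier's frame), alike
- lid: Steel lid, 0.18 kg, origin at the centre of its underside, z up through the knob. A plug 103 mm across and 6 mm deep enters the bowl's mouth (3.5 mm play all round); the plate above it, 121 mm across, 2.5 mm thick, rests on the rim. Starts knob up on the beech board
- lid_knob (a point): centre of the lid's wooden knob (24 mm across, 26 mm high, upright), half-way up: the plate's top is 13 mm below, the lid's underside 21.5 mm below. With the lid seated this point is 133.5 mm above the carrier's origin
- rack: Low wire draining rack on a white tray, fixed. Origin: centre of its underside. 225 mm long in x, 116 mm in y; two rails along x at y = +-45 mm, tops 47.5 mm up, with thin prongs 22 mm high every 24 mm. The bar lies across both rails in the middle slot, about along the rack's y
- bar_center (a point): middle of the cross-bar: round dark steel bar with brass threaded tips, 10 mm in diameter, 240 mm long, rounded ends, 0.09 kg, its length along this point's y. Starts level in the rack, axis 52.5 mm above the counter, some 75 mm of it free beyond each rail; it can roll about 4 mm
- bar_end_a (a point): tip of the bar, 120 mm along +y from its middle (the two ends are alike)
- bar_end_b (a point): tip of the bar, 120 mm along -y from its middle
- bar: the cross-bar itself, origin at its middle, length along y
- board: the beech board under the lid, fixed, 200 x 150 x 15 mm, origin at the centre of its underside; two brass cap nuts 15 mm high stand near its far edge (x = +83 mm, y = +-55 mm), not to be used
- butter_dish: bystander: green ceramic butter dish, 105 x 165 x 76 mm, origin at the centre of its underside
- jar: bystander: empty glass jar with a red screw lid, 80 mm in diameter, 115 mm high, origin at the centre of its underside
- tongs: bystander: steel toast tongs lying flat, 240 mm long along their x, 45 mm wide, 20 mm high
- mug: bystander: blue mug, 80 mm in diameter, 92 mm high, handle at its +y, origin at the centre of its underside. Fixed along the back beyond it and not listed: kettle on the right (225 mm high), white roll-top loaf bin in the middle (185 mm), toaster on the left (190 mm)
Mind the look-alikes: they are no part of the job. Leave any turquoise look-alike of the lid alone. Of the things shaped like the bar, the dark steel one is meant.

How it is judged:
By the outcome, as a careful person would: the job done as asked, in the order asked, and still so for the second after the job is handed in, while the arm keeps its last pose, push and grip.
It also fails if it takes over 67 s, if anything falls off the work surface, if the arm or the gripper's body presses on something with over 40 N, if the wrist force passes 120 N, or if a joint passes its speed limit or range.

## Robot

A 7-joint arm with a two-finger parallel gripper is mounted at the origin on the work surface. World frame = base frame: x ahead of the robot, y to its left, z up, the work surface at z = 0. Lengths are in m, angles in rad, forces in N, time in s.
With the tool pointing down it reaches from about 0.375 to 0.925 m from the base axis. Payload 3.1 kg.
Tool frame: the origin (TCP) lies between the finger pads; the fingertips stand 19 mm ahead of it and the grasp point (between the pads) is the TCP; z points along the fingers, y is the line along which they close (so a half turn about z gives the same grasp; the last joint's range is limited). The gripper opens to 85 mm and grips with 20 to 120 N. Pads are 22 mm wide; open, the fingers measure 114 mm over their backs; the gripper's body (76 mm by 85 mm) begins 54 mm behind the grasp point. The pads swing forward as they close: fully open they stand 13 mm farther back than shut.
Start: joints at [-0.098, 0.383, 0.044, 1.598, -0.018, 1.161, -0.05], TCP at [0.65, 0, 0.25] pointing down, gripper open.
Joint ranges: [-2.61, 2.61], [-0.41, 2.15], [-1.48, 1.57], [0, 2.5], [-1.57, 4.71], [0.05, 1.97], [-2.85, 2.85]. Speed limits (rad/s): [2.79, 2.79, 3.14, 3.14, 3.14, 3.14, 3.14].

## Interface

Orientations are given as a unit quaternion [w, x, y, z].
In Python, from station import telemetry, vision, finish_job gives the robot as it stands. The module is installed in compiled form; this text tells all that it offers.
- The arm moves only by the tool jog_arm, never from a script. Its arguments are lists of equal length, an entry for each row: "slide": the shift along the tool's x, y, z in m, a list of three; "roll": the turn about the tool's z in rad; "claw": the finger opening in m, from 0 to 0.0854. A call has exactly 10 rows; each row shifts and turns the commanded pose from where the row before left it, along the tool's axes as they then stand; what a row does not reach is not made up. A row lasts 1/10 s, in which the tool goes at most 50 mm and 8.59 degrees, less where a joint would pass 70% of its speed; a pose out of reach is approached as far as the arm can. A call is refused whole if a number of a shift passes 0.05 or a number of a turn 0.15, either way. A call with a gripper value outside its range is refused whole. The fingers move at their own pace and stop on an object; "grip_force" is the grip in N (left out, the last holds). Time passes only in rows, so rows that do not move let the fingers close, or fill a call up. It gives the time, the measured TCP pose, the force, the opening and the grip force at its end, in the units of the state.
- telemetry.observe(): the state, without advancing time (a new reading comes with each control period).
- vision.get_image(name): name is "scene" or "side" or "wrist"; returns (picture, depth): 480x640x3 uint8, red, green, blue; 480x640 float32, m along the optical axis (not along the pixel's ray), 0 where there is no reading.
- vision.camera_info(name): a dict with "K" (3x3 intrinsics, pixels), "origin" and "attitude" of the camera in the world; the wrist camera has in their place "T_tool_cam" (4x4, takes a point from camera to tool coordinates, whose origin is the TCP and whose axes are the flange's). Camera axes: x right, y down, z forward; pixel columns grow to the right and rows downward; lengths in m; the calibration is good to about 2 mm. A picture is of the moment at which its call begins: read the wrist's pose just before it. camera_info takes no time and is no camera call.
- finish_job(): hands the job in; it is judged then, once.
The state is a dict: "t": time; "q": joint angles; "joint_vel": joint speeds; "joint_torque": joint torques, N m; "tcp_pos": TCP position; "eef_rot": TCP orientation; "force": force on the tool from outside, world axes, zero at the start; "ft_torque": the same for the moment, N m; "width": finger opening in m; "finger_force": force on a finger pad.
Only numpy, scipy, OpenCV 4.12 (cv2) and the standard library are available. Lean on these libraries where they do the work, as an engineer would, in place of code of your own. Each camera call takes 0.05 s, during which the arm holds its last target. There are 200 camera calls.

## Working session

There is one attempt and no reset: what is moved stays moved. The work goes in short steps, Python scripts to look and compute and a tool call to move; the robot and the scene stay as the last step left them, time stands still between calls to the robot, and variables do not carry over. Pictures are saved under pics/ and viewed, at most 10 in all, crops included, and the job is handed in when it is done.

Besides the shell and the picture viewer there is one more tool, called after "Emit:" as name(argument=value, ...) on one line, values as JSON. jog_arm: Moves the arm, as the interface text tells. Its arguments: {"type":"object","properties":{"slide":{"type":"array"},"roll":{"type":"array"},"claw":{"type":"array"},"grip_force":{"type":"number"}},"required":["slide","roll","claw"]}

```bash
mkdir -p pics; cat > h.py <<'E'
import numpy as np, cv2
from station import telemetry, vision
from scipy.spatial.transform import Rotation as R
def rot(q): q=np.array(q,float); return R.from_quat(q[[1,2,3,0]]).as_matrix()
def cam(n):
    i=vision.camera_info(n); K=np.array(i["K"])
    if n=="wrist":
        s=telemetry.observe(); T=np.eye(4); T[:3,:3]=rot(s["eef_rot"]); T[:3,3]=s["tcp_pos"]
        T=T@np.array(i["T_tool_cam"])
    else:
        T=np.eye(4); a=np.array(i["attitude"]); T[:3,:3]=a if a.shape==(3,3) else rot(a); T[:3,3]=i["origin"]
    return K,T
def grab(n,name=None):
    K,T=cam(n); im,d=vision.get_image(n)
    if name: cv2.imwrite("pics/"+name,im[:,:,::-1])
    return K,T,im,d
def cloud(K,T,d):
    v,u=np.mgrid[:480,:640]; p=np.stack([(u-K[0,2])/K[0,0]*d,(v-K[1,2])/K[1,1]*d,d],-1)
    return p@T[:3,:3].T+T[:3,3]
def ray(K,T,u,v,z):
    r=T[:3,:3]@np.array([(u-K[0,2])/K[0,0],(v-K[1,2])/K[1,1],1]); o=T[:3,3]
    return o+r*(z-o[2])/r[2]
E
python3 - <<'E'
from h import *
for n in("scene","side","wrist"):
    K,T,im,d=grab(n,n+"0.png"); np.savez("pics/"+n+"0.npz",K=K,T=T,im=im,d=d); print(n,K.tolist(),T.round(3).tolist())
a=cv2.imread("pics/scene0.png")
print(telemetry.observe())
print(vision.camera_info("wrist")["T_tool_cam"])
E
```

```text
scene [[501.33419290013626, 0.0, 314.61476350577004], [0.0, 501.33419290013626, 234.6698827797746], [0.0, 0.0, 1.0]] [[-0.547, 0.648, -0.53, 1.232], [0.837, 0.414, -0.359, 0.472], [-0.013, -0.64, -0.769, 1.253], [0.0, 0.0, 0.0, 1.0]]
side [[467.1828853774519, 0.0, 312.8571814719826], [0.0, 467.1828853774519, 240.08628320858313], [0.0, 0.0, 1.0]] [[0.978, -0.091, 0.186, 0.288], [-0.206, -0.504, 0.839, -0.935], [0.018, -0.859, -0.511, 0.654], [0.0, 0.0, 0.0, 1.0]]
wrist [[349.719229343451, 0.0, 316.924359884191], [0.0, 349.719229343451, 237.09351740850093], [0.0, 0.0, 1.0]] [[1.0, 0.001, -0.001, 0.65], [0.0, -0.958, -0.286, 0.073], [-0.001, 0.286, -0.958, 0.372], [0.0, 0.0, 0.0, 1.0]]
{'t': 0.15, 'q': array([-0.09779948,  0.38364602,  0.04384162,  1.59919504, -0.01789985,
        1.16124012, -0.04992348]), 'joint_vel': array([-2.62909084e-04, -3.88005553e-03, -1.26296585e-04, -3.98609866e-03,
       -7.88157850e-04, -7.80212594e-04, -8.26254968e-05]), 'joint_torque': array([ 2.19941270e-03, -4.34053266e+01,  1.02680024e+00, -2.49981201e+01,
        1.06983635e-02,  7.30535554e-03,  3.91670756e-05]), 'tcp_pos': array([6.49297142e-01, 5.92877224e-06, 2.49184954e-01]), 'eef_rot': array([-7.02746074e-04,  7.07086970e-01,  7.07125815e-01, -7.77599663e-04]), 'force': array([ 0.17092675,  0.03612474, -0.69153173]), 'ft_torque': array([-0.01253822, -0.04953232,  0.05048564]), 'finger_force': 0.0, 'width': 0.08529774961959588}
[[ 1.07881436e-04 -9.58401645e-01 -2.85422977e-01  7.31939457e-02]
 [ 9.99999279e-01 -2.37873575e-04  1.17670899e-03  9.83043635e-04]
 [-1.19565442e-03 -2.85422899e-01  9.58400928e-01 -1.23180986e-01]
 [ 0.00000000e+00  0.00000000e+00  0.00000000e+00  1.00000000e+00]]
```

View pics/scene0.png

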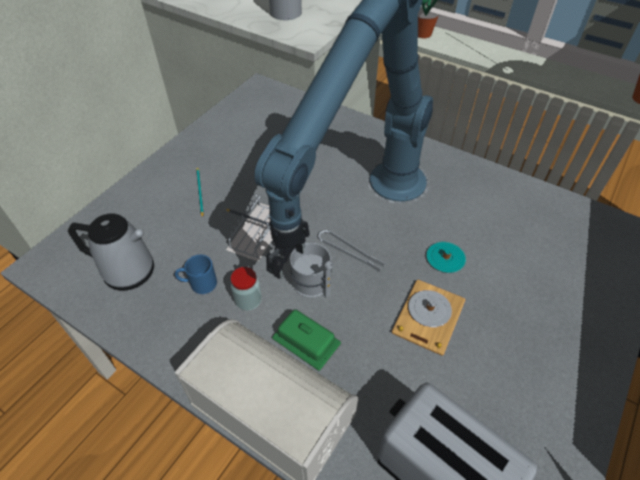

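View pics/side0.png

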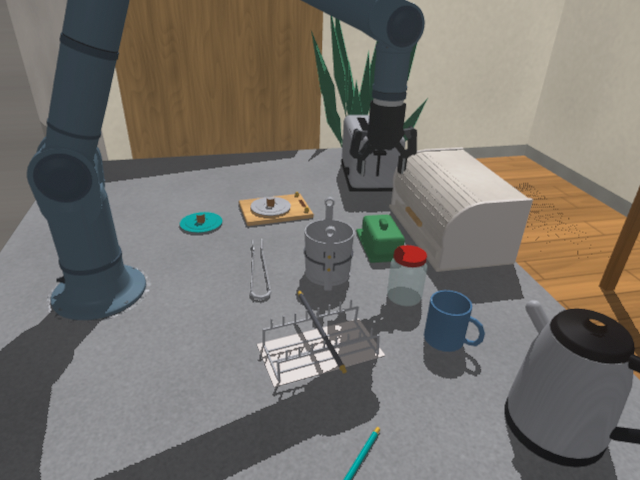

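The scene view shows the steel lid on the board at (430,306), with its turquoise look-alike at (446,256). The dark bar is in the rack near (250,222) and the teal look-alike rod is at (200,190). In the side view the lid knob is at (270,203), the eyes at about (330,232) and (330,203), and the bar runs from (300,293) to (343,370).

I choose the grey lid on the beech board and the dark bar in the rack.

```bash
python3 - <<'E'
from h import *
S=dict(np.load("pics/side0.npz")); C=dict(np.load("pics/scene0.npz"))
r=lambda X,u,v,z: ray(X["K"],X["T"],u,v,z).round(3)
print("knob",r(S,270,203,.0365+.013),r(C,431,304,.0365+.013))
print("eyes",r(S,330,232,.156),r(S,330,203,.156))
print("bar",r(S,300,293,.0525),r(S,343,370,.0525))
print("turq",r(S,201,219,.02),"teal",r(S,377,430,.006))
for n,X in(("side",S),("scene",C)):
    p=cloud(X["K"],X["T"],X["d"]); hsv=cv2.cvtColor(X["im"],cv2.COLOR_RGB2HSV)
    for nm,lo,hi in(("red",(0,150,80),(8,255,255)),("green",(55,120,30),(80,255,255)),("blue",(104,120,40),(116,255,255))):
        m=cv2.inRange(hsv,lo,hi)>0; m&=(X["d"]>0)&(p[...,2]>.02)&(p[...,2]<.14)&(p[...,0]>.35)&(p[...,0]<1.1)
        if m.sum()>20: print(n,nm,m.sum(),np.percentile(p[m],[2,50,98],axis=0).round(3).tolist())
a=cv2.resize(S["im"][180:400,180:480],None,fx=2.6,fy=2.6,interpolation=cv2.INTER_CUBIC)
b=cv2.resize(C["im"][180:340,180:480],None,fx=2.6,fy=2.6)
cv2.imwrite("pics/c1.png",a[...,::-1][:600,:800])
E
```

```text
knob [0.429 0.284 0.049] [0.438 0.322 0.05 ]
eyes [ 0.512 -0.092  0.156] [0.546 0.045 0.156]
bar [ 0.435 -0.158  0.052] [ 0.468 -0.385  0.052]
turq [0.23  0.275 0.02 ] teal [ 0.502 -0.478  0.006]
side red 547 [[0.646, -0.178, 0.105], [0.677, -0.152, 0.114], [0.711, -0.112, 0.116]]
side green 481 [[0.662, 0.016, 0.058], [0.695, 0.076, 0.061], [0.735, 0.134, 0.075]]
side blue 151 [[0.669, -0.34, 0.026], [0.72, -0.3, 0.09], [0.745, -0.254, 0.093]]
scene red 369 [[0.66, -0.174, 0.11], [0.688, -0.142, 0.116], [0.714, -0.11, 0.121]]
scene green 1588 [[0.67, 0.015, 0.028], [0.713, 0.086, 0.062], [0.744, 0.147, 0.076]]
scene blue 822 [[0.672, -0.341, 0.022], [0.714, -0.292, 0.061], [0.749, -0.251, 0.095]]
```

View pics/c1.png

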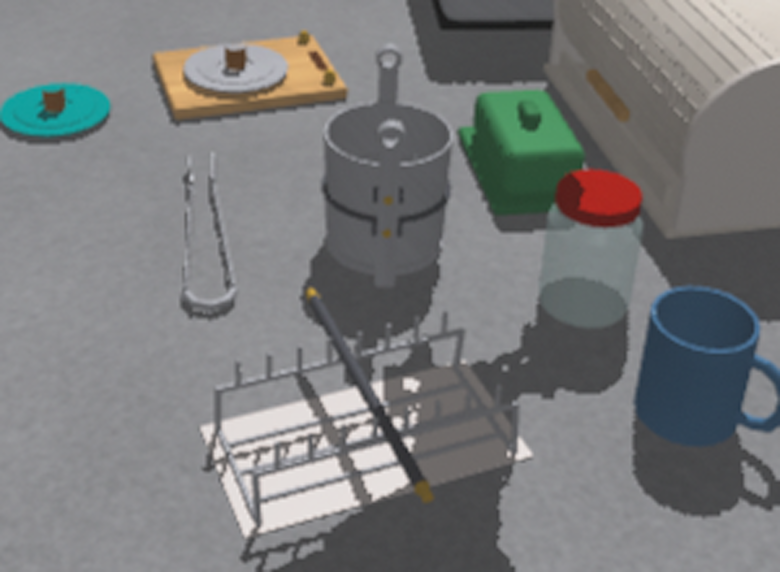

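The crop confirms the choice: grey lid knob at (235,58), turquoise decoy at (55,100), dark bar from (312,292) to (427,492), and eyes at (390,132) and (388,58). I'll look down on the carrier first, then the lid.

Emit:
jog_arm(slide=[[-0.003, -0.015, -0.004], [-0.003, -0.015, -0.004], [-0.003, -0.015, -0.004], [-0.003, -0.015, -0.004], [-0.003, -0.015, -0.004], [-0.003, -0.015, -0.004], [-0.003, -0.015, -0.004], [-0.002, -0.015, -0.004], [0, 0, 0], [0, 0, 0]], roll=[0, 0, 0, 0, 0, 0, 0, 0, 0, 0], claw=[0.085, 0.085, 0.085, 0.085, 0.085, 0.085, 0.085, 0.085, 0.085, 0.085])

```text
t: 1.15
tcp_pos: [0.5302, -0.0229, 0.2822]
eef_rot: [0.0, 0.707, 0.707, 0.0]
force: [0.3, -0.3, 1.1]
width: 0.085
finger_force: 0.0
```

```bash
python3 - <<'E'
from h import *
K,T,im,d=grab("wrist","w1.png"); np.savez("pics/w1.npz",K=K,T=T,im=im,d=d)
p=cloud(K,T,d); m=(d>0)&(p[...,2]>.05)
print(p[m&(p[...,2]>.15)].mean(0) if m.any() else 0)
for lo,hi in((.112,.124),(.13,.145),(.145,.175)):
    q=p[m&(p[...,2]>lo)&(p[...,2]<hi)]; print(lo,len(q),np.percentile(q,[1,50,99],axis=0).round(4).tolist())
E
```

```text
[ 0.53150099 -0.012734    0.33408116]
0.112 4069 [[0.4736, -0.1451, 0.1122], [0.6699, -0.0559, 0.1164], [0.8054, 0.0364, 0.1234]]
0.13 164 [[0.5052, -0.0897, 0.1301], [0.515, -0.0869, 0.1358], [0.8046, -0.0607, 0.1443]]
0.145 1368 [[0.5022, -0.0973, 0.1469], [0.5237, -0.0835, 0.165], [0.5567, 0.0579, 0.1684]]
```

View pics/w1.png

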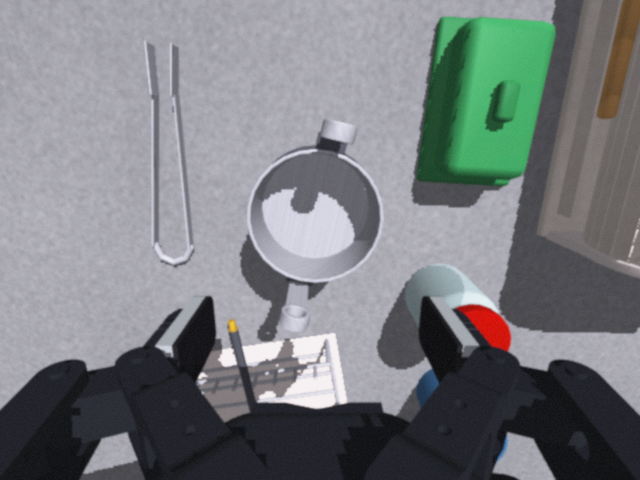

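The wrist view shows the carrier rim centred at about (315,216), the eyes at (339,131) and (295,317), and the bar tip at (232,326). Next I fit the rim circle and the eyes from the depth.

```bash
python3 - <<'E'
from h import *
from scipy.optimize import least_squares
X=np.load("pics/w1.npz"); K,T,d=X["K"],X["T"],X["d"]
p=cloud(K,T,d)
q=p[(d>0)&(abs(p[...,2]-.118)<.004)]; q=q[np.hypot(q[:,0]-.53,q[:,1]+.023)<.075]
f=lambda c:np.hypot(q[:,0]-c[0],q[:,1]-c[1])-c[2]
r=least_squares(f,[.53,-.023,.057],loss="soft_l1",f_scale=.001); print("rim",len(q),r.x.round(4),q[:,2].mean())
for s in(1,-1):
    e=p[(d>0)&(p[...,2]>.150)&(p[...,2]<.175)&(s*(p[...,1]+.023)>.04)&(abs(p[...,0]-.53)<.06)]
    e=e[np.hypot(e[:,0]-.53,e[:,1]+.023)<.1]
    print("eye",len(e),e.mean(0).round(4),e.min(0).round(4),e.max(0).round(4))
    rect=cv2.minAreaRect((e[e[:,2]>.156][:,:2]*1000).astype(np.float32)); print(rect)
E
```

```text
rim 1790 [ 0.5294 -0.0198  0.0559] 0.1172582613583478
eye 659 [0.5453 0.0513 0.1649] [0.533 0.043 0.154] [0.5582 0.0593 0.1691]
((545.7319946289062, 51.15561294555664), (11.990762710571289, 23.74453353881836), 76.95171356201172)
eye 552 [ 0.513  -0.0895  0.1628] [ 0.5004 -0.099   0.1501] [ 0.5253 -0.0827  0.1691]
((512.9668579101562, -90.76335144042969), (12.4476957321167, 23.702070236206055), 77.20244598388672)
```

Emit:
jog_arm(slide=[[0.03, -0.01, 0.005], [0.035, -0.01, 0.01], [0.035, -0.01, 0.01], [0.035, -0.01, 0.01], [0.035, -0.01, 0.01], [0.035, -0.01, 0.01], [0.035, -0.01, 0.01], [0.035, -0.01, 0.01], [0.035, -0.013, 0.015], [0, 0, 0]], roll=[0, 0, 0, 0, 0, 0, 0, 0, 0, 0], claw=[0.085, 0.085, 0.085, 0.085, 0.085, 0.085, 0.085, 0.085, 0.085, 0.085])

```text
t: 2.2
tcp_pos: [0.4326, 0.2937, 0.1901]
eef_rot: [-0.003, 0.703, 0.711, -0.001]
force: [-0.0, -0.6, -0.1]
width: 0.085
finger_force: 0.0
```

```bash
python3 - <<'E'
from h import *
K,T,im,d=grab("wrist","w2.png"); np.savez("pics/w2.npz",K=K,T=T,im=im,d=d)
print(telemetry.observe()["tcp_pos"],telemetry.observe()["eef_rot"])
p=cloud(K,T,d)
near=np.hypot(p[...,0]-.433,p[...,1]-.3)<.12
for lo,hi in((.018,.028),(.03,.05),(.045,.056)):
    q=p[near&(d>0)&(p[...,2]>lo)&(p[...,2]<hi)]; print(lo,len(q),q[:,2].mean(),[np.round(v,4) for v in cv2.minEnclosingCircle(q[:,:2].astype(np.float32))])
q=p[near&(d>0)&(p[...,2]>.047)&(p[...,2]<.056)]; print(cv2.minAreaRect((q[:,:2]*1000).astype(np.float32)),q.mean(0))
E
```

```text
[0.43467862 0.29063177 0.19071126] [-0.00123028  0.70445372  0.70974806 -0.00106259]
0.018 16394 0.02382587366133861 [array([0.4598, 0.3122]), np.float64(0.0876)]
0.03 86 0.03926005866202477 [array([0.4807, 0.3024]), np.float64(0.0621)]
0.045 22 0.046921047949047924 [array([0.4337, 0.3247]), np.float64(0.0116)]
((431.6007995605469, 329.3493957519531), (21.404569625854492, 6.458885669708252), 16.880781173706055) [0.43164795 0.33048924 0.0479657 ]
```

View pics/w2.png

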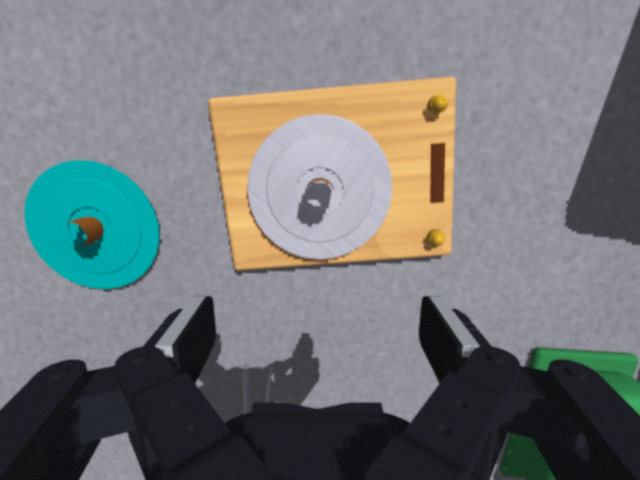

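The lid plate is centred at about (320,187) with the knob near (318,190), and the turquoise decoy is at (92,225). The arm was still settling when that was taken, so I'll measure again now it is still.

```bash
python3 - <<'E'
from h import *
from scipy.optimize import least_squares
vision.get_image("wrist"); vision.get_image("wrist")
K,T,im,d=grab("wrist","w3.png")
s=telemetry.observe(); print(s["tcp_pos"],s["eef_rot"])
p=cloud(K,T,d)
hsv=cv2.cvtColor(im,cv2.COLOR_RGB2HSV)
board=cv2.inRange(hsv,(8,70,80),(30,255,255))
n=(d>0)&(abs(p[...,0]-.433)<.1)&(abs(p[...,1]-.31)<.1)
m=(n&(hsv[...,1]<50)&(abs(p[...,2]-.0235)<.005)).astype(np.uint8)
m=cv2.morphologyEx(m,cv2.MORPH_OPEN,np.ones((3,3)))
cs,_=cv2.findContours(m,cv2.RETR_EXTERNAL,cv2.CHAIN_APPROX_NONE); c=max(cs,key=cv2.contourArea)[:,0]
w=np.array([ray(K,T,u,v,.0235)[:2] for u,v in c])
r=least_squares(lambda x:np.hypot(*(w-x[:2]).T)-x[2],[.433,.31,.06],loss="soft_l1",f_scale=.001); print("plate",r.x.round(4),len(c))
for z in(.028,.034,.040,.046,.050):
    q=p[n&(abs(p[...,2]-z)<.003)&(np.hypot(p[...,0]-r.x[0],p[...,1]-r.x[1])<.03)]; print(z,len(q),q.mean(0).round(4) if len(q) else'',np.ptp(q,axis=0).round(4) if len(q) else '')
E
```

```text
[0.43797093 0.28621574 0.19213205] [ 2.65017812e-04  7.07591592e-01  7.06621575e-01 -1.37658932e-04]
plate [0.4345 0.3217 0.0594] 422
0.028 1108 [0.4356 0.3228 0.0255] [0.0596 0.0592 0.0052]
0.034 18 [0.4356 0.3314 0.0339] [0.019  0.007  0.0056]
0.04 21 [0.435  0.3315 0.0401] [0.0202 0.0069 0.0056]
0.046 18 [0.4357 0.3317 0.046 ] [0.0175 0.0058 0.0055]
0.05 9 [0.4342 0.3324 0.048 ] [0.0144 0.0031 0.0021]
```

Emit:
jog_arm(slide=[[0.018, -0.002, 0.0], [0.0175, -0.0015, 0.005], [0, 0, 0.025], [0, 0, 0.025], [0, 0, 0.025], [0, 0, 0.02], [0, 0, 0.015], [0, 0, 0.01], [0, 0, 0], [0, 0, 0]], roll=[0, 0, 0, 0, 0, 0, 0, 0, 0, 0], claw=[0.085, 0.085, 0.085, 0.085, 0.085, 0.085, 0.085, 0.085, 0.085, 0.085])

```text
t: 3.4
tcp_pos: [0.4342, 0.3227, 0.0679]
eef_rot: [0.0, 0.707, 0.707, 0.001]
force: [-0.7, 0.7, -0.2]
width: 0.0852
finger_force: 0.0
```

```bash
python3 - <<'E'
from h import *
K,T,im,d=grab("wrist","w4.png"); s=telemetry.observe(); print(s["tcp_pos"],s["force"],s["eef_rot"])
E
```

```text
[0.43440591 0.32298237 0.06825098] [ 0.25064368 -0.0152527   0.81566844] [1.37562627e-04 7.07236276e-01 7.06976543e-01 9.99220680e-04]
```

Emit:
jog_arm(slide=[[-0.001, 0, 0.01], [0, 0, 0.011], [0, 0, 0], [0, 0, 0], [0, 0, 0], [0, 0, 0], [0, 0, 0], [0, 0, 0], [0, 0, 0], [0, 0, 0]], roll=[0, 0, 0, 0, 0, 0, 0, 0, 0, 0], claw=[0.085, 0.085, 0.03, 0.02, 0.015, 0.015, 0.015, 0.015, 0.015, 0.015], grip_force=60)

```text
t: 4.45
tcp_pos: [0.4339, 0.3219, 0.0468]
eef_rot: [0.0, 0.707, 0.707, 0.001]
force: [1.0, 0.1, 4.2]
width: 0.0214
finger_force: 59.1
```

Emit:
jog_arm(slide=[[0, 0, -0.005], [0, 0, -0.015], [0, 0, -0.02], [0, 0, -0.025], [0, 0, -0.025], [0, 0, -0.025], [0, 0, -0.025], [0, 0, -0.025], [0, 0, -0.02], [0, 0, -0.005]], roll=[0, 0, 0, 0, 0, 0, 0, 0, 0, 0], claw=[0.015, 0.015, 0.015, 0.015, 0.015, 0.015, 0.015, 0.015, 0.015, 0.015])

```text
t: 5.45
tcp_pos: [0.4346, 0.3224, 0.2397]
eef_rot: [0.0, 0.707, 0.707, 0.003]
force: [-0.8, 0.3, -1.2]
width: 0.0214
finger_force: 58.8
```

```bash
cat > lid.py <<'E'
from h import *
from scipy.optimize import least_squares
K,T,im,d=grab("wrist","w5.png"); s=telemetry.observe(); t=s["tcp_pos"]; print(t,s["force"],s["width"])
p=cloud(K,T,d)
zp=t[2]-.0235; n=(d>0)&(np.hypot(p[...,0]-t[0],p[...,1]-t[1])<.068)&(abs(p[...,2]-zp)<.012)
q=p[n]; print(len(q))
A=np.c_[q[:,:2]-t[:2],np.ones(len(q))]; c=np.linalg.lstsq(A,q[:,2],rcond=None)[0]
for _ in range(5):
    k=abs(A@c-q[:,2])<.0015; c=np.linalg.lstsq(A[k],q[k,2],rcond=None)[0]
print("plane slopes",c.round(4),"z rel",c[2]-t[2])
m=np.zeros(d.shape,np.uint8); m[n]=1
cs,_=cv2.findContours(m,cv2.RETR_EXTERNAL,cv2.CHAIN_APPROX_NONE); cc=max(cs,key=cv2.contourArea)[:,0]
w=np.array([ray(K,T,u,v,c[2])[:2] for u,v in cc]); w=w[w[:,1]>t[1]+.01]
r=least_squares(lambda x:np.hypot(*(w-x[:2]).T)-.0605,t[:2],loss="soft_l1",f_scale=.001); print("lid centre - tcp",(r.x-t[:2]).round(4),abs(r.fun).mean())
E
python3 lid.py
```

```text
[0.43426246 0.32220076 0.23893747] [ 0.53820637  0.11022828 -1.18665696] 0.02120429254150476
37074
plane slopes [ 5.100e-03 -1.000e-04  2.165e-01] z rel -0.022436120054896674
lid centre - tcp [ 0.0014 -0.0003] 0.0003112843563809158
```

View pics/w5.png

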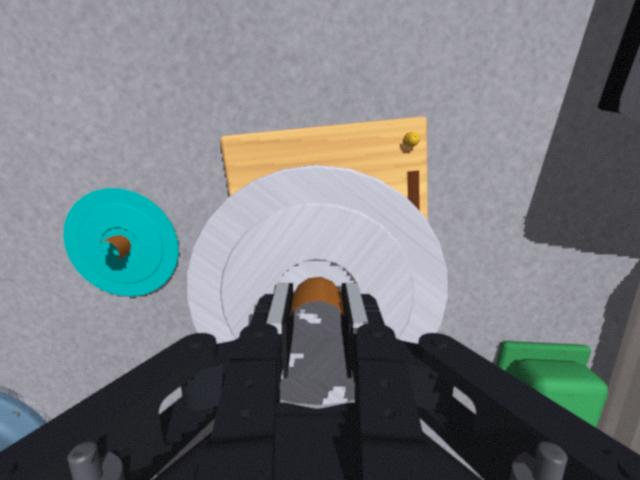

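The lid is held level, with its plate centred at about (317,283) under the fingers. Moving over the carrier.

Emit:
jog_arm(slide=[[-0.025, 0.007, 0], [-0.04, 0.011, 0], [-0.04, 0.011, 0], [-0.04, 0.011, 0], [-0.04, 0.011, 0], [-0.04, 0.011, 0], [-0.04, 0.011, 0], [-0.04, 0.011, 0], [-0.025, 0.007, 0], [-0.0117, 0.0027, 0]], roll=[0, 0, 0, 0, 0, 0, 0, 0, 0, 0], claw=[0.015, 0.015, 0.015, 0.015, 0.015, 0.015, 0.015, 0.015, 0.015, 0.015])

```text
t: 6.5
tcp_pos: [0.5263, -0.0242, 0.2348]
eef_rot: [-0.0, 0.709, 0.705, -0.002]
force: [-0.1, 0.2, -2.0]
width: 0.0211
finger_force: 58.9
```

```bash
python3 - <<'E'
from h import *
for i in range(4): vision.get_image("wrist")
s=telemetry.observe(); print(s["tcp_pos"],s["eef_rot"],s["force"])
K,T,im,d=grab("wrist"); p=cloud(K,T,d)
e=p[(d>0)&(p[...,2]>.150)&(p[...,2]<.175)&(np.hypot(p[...,0]-.5457,p[...,1]-.0512)<.022)]
print(len(e),cv2.minAreaRect((e[e[:,2]>.156][:,:2]*1000).astype(np.float32)))
E
```

```text
[ 0.52642501 -0.01819248  0.23548926] [-1.14102321e-03  7.06402568e-01  7.07809348e-01 -1.92306484e-04] [-0.89332619 -0.40482206 -2.5616975 ]
985 ((545.703857421875, 51.13794708251953), (12.018415451049805, 23.759740829467773), 76.63006591796875)
```

Emit:
jog_arm(slide=[[-0.0013, 0.0015, 0.01], [0, 0, 0.015], [0, 0, 0.015], [0, 0, 0.015], [0, 0, 0.01], [0, 0, 0.01], [0, 0, 0.005], [0, 0, 0], [0, 0, 0], [0, 0, 0]], roll=[0, 0, 0, 0, 0, 0, 0, 0, 0, 0], claw=[0.015, 0.015, 0.015, 0.015, 0.015, 0.015, 0.015, 0.015, 0.015, 0.015])

```text
t: 7.75
tcp_pos: [0.5294, -0.0215, 0.157]
eef_rot: [0.001, 0.707, 0.707, 0.001]
force: [0.6, -0.2, -1.1]
width: 0.0215
finger_force: 58.9
```

```bash
python3 lid.py; python3 -c "
from h import *
print(telemetry.observe()['eef_rot'])"
```

```text
[ 0.52935663 -0.02149907  0.15702673] [ 0.02616746 -1.18530545 -2.15021415] 0.021419560062413343
37191
plane slopes [ 0.0017 -0.0034  0.1339] z rel -0.023161302151844365
lid centre - tcp [ 0.001  -0.0005] 0.000319339742646971
[5.29612069e-04 7.07120639e-01 7.07092471e-01 5.99167120e-04]
```

Emit:
jog_arm(slide=[[0.0018, -0.001, 0.002], [0, 0, 0.002], [0, 0, 0.002], [0, 0, 0.002], [0, 0, 0.002], [0, 0, 0.002], [0, 0, 0.0015], [0, 0, 0], [0, 0, 0], [0, 0, 0]], roll=[0, 0, 0, 0, 0, 0, 0, 0, 0, 0], claw=[0.015, 0.015, 0.015, 0.015, 0.015, 0.015, 0.015, 0.015, 0.015, 0.015])

```text
t: 8.8
tcp_pos: [0.5277, -0.0197, 0.1439]
eef_rot: [-0.0, 0.707, 0.707, -0.0]
force: [-2.6, 0.2, 5.0]
width: 0.0215
finger_force: 59.5
```

```bash
python3 lid.py
```

```text
[ 0.52768325 -0.01973444  0.14393926] [-2.55831034 -0.66047555  6.13296125] 0.021179062483878273
37181
plane slopes [ 0.0011 -0.0038  0.1208] z rel -0.023089664558885392
lid centre - tcp [ 0.0009 -0.0005] 0.00032505967784791755
```

Contact force and plate height (120.8 mm) agree with a seated lid. Releasing and rising.

Emit:
jog_arm(slide=[[0, 0, 0], [0, 0, 0], [0, 0, 0], [0, 0, 0], [0, 0, 0], [0, 0, -0.01], [0, 0, -0.02], [0, 0, -0.03], [0, 0, -0.03], [0, 0, -0.03]], roll=[0, 0, 0, 0, 0, 0, 0, 0, 0, 0], claw=[0.03, 0.04, 0.06, 0.07, 0.085, 0.085, 0.085, 0.085, 0.085, 0.085])

```text
t: 9.85
tcp_pos: [0.5276, -0.0197, 0.2646]
eef_rot: [0.0, 0.707, 0.707, 0.0]
force: [1.1, -0.7, -0.6]
width: 0.0849
finger_force: 0.0
```

Emit:
jog_arm(slide=[[0, 0, 0], [0, 0, 0], [0, 0, 0], [0, 0, 0], [0, 0, 0], [0, 0, 0], [0, 0, 0], [0, 0, 0], [0, 0, 0], [0, 0, 0]], roll=[0, 0, 0, 0, 0, 0, 0, 0, 0, 0], claw=[0.085, 0.085, 0.085, 0.085, 0.085, 0.085, 0.085, 0.085, 0.085, 0.085])

```text
t: 10.85
tcp_pos: [0.5277, -0.0197, 0.2628]
eef_rot: [0.0, 0.707, 0.707, 0.0]
force: [-0.1, -0.2, 0.1]
width: 0.0845
finger_force: 0.0
```

```bash
cat > carr.py <<'E'
from h import *
from scipy.optimize import least_squares
K,T,im,d=grab("wrist","w6.png"); s=telemetry.observe(); print(s["tcp_pos"],s["eef_rot"],s["force"])
p=cloud(K,T,d); c0=np.array([.5294,-.0198])
rr=np.hypot(p[...,0]-c0[0],p[...,1]-c0[1])
q=p[(d>0)&(rr<.058)&(rr>.025)&(abs(p[...,2]-.12)<.01)]
A=np.c_[q[:,:2]-c0,np.ones(len(q))]; c=np.linalg.lstsq(A,q[:,2],rcond=None)[0]; print("lid plane",len(q),c.round(4))
m=((d>0)&(rr<.067)&(abs(p[...,2]-.12)<.004)).astype(np.uint8)
cs,_=cv2.findContours(m,cv2.RETR_EXTERNAL,cv2.CHAIN_APPROX_NONE); cc=max(cs,key=cv2.contourArea)[:,0]
w=np.array([ray(K,T,u,v,.1205)[:2] for u,v in cc])
r=least_squares(lambda x:np.hypot(*(w-x[:2]).T)-.0605,c0,loss="soft_l1",f_scale=.001); print("lid c",r.x)
for g in((.5457,.0512),(.513,-.0908)):
    e=p[(d>0)&(p[...,2]>.150)&(p[...,2]<.175)&(np.hypot(p[...,0]-g[0],p[...,1]-g[1])<.022)]
    if len(e): print("eye",len(e),cv2.minAreaRect((e[e[:,2]>.156][:,:2]*1000).astype(np.float32)),np.percentile(e[:,2],99))
E
python3 carr.py
```

```text
[ 0.52773602 -0.01969514  0.26280169] [1.10701063e-05 7.07101070e-01 7.07112493e-01 1.27324564e-05] [-0.68854972 -0.25879798 -0.62937424]
lid plane 13378 [ 0.0007 -0.0012  0.121 ]
lid c [ 0.5287482  -0.01967967]
eye 767 ((545.7916870117188, 51.16653060913086), (11.967802047729492, 23.762887954711914), 77.01548767089844) 0.16872156820277706
eye 634 ((512.9605102539062, -90.93004608154297), (12.93266773223877, 23.83356475830078), 77.33717346191406) 0.16817526866075813
```

View pics/w6.png

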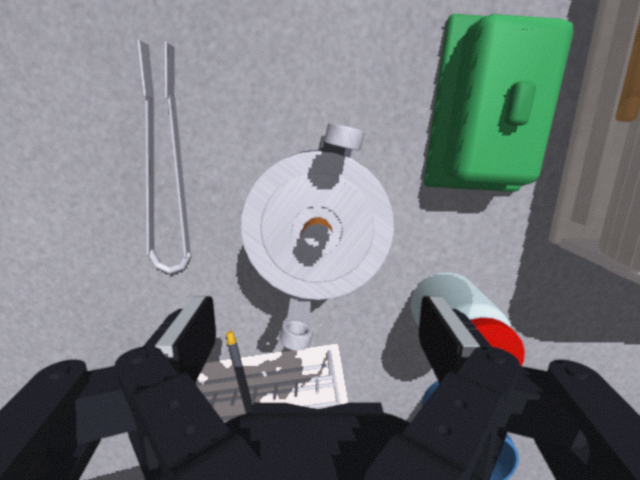

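The lid is seated level (slope under 0.1°), with the knob at (316,230), the eyes at (344,137) and (296,335), and the bar tip at (231,338). Now to the bar's far end.

Emit:
jog_arm(slide=[[-0.03, -0.005, 0], [-0.04, -0.008, 0], [-0.04, -0.008, 0], [-0.04, -0.008, 0], [-0.04, -0.008, 0], [-0.04, -0.008, 0.01], [-0.04, -0.008, 0.015], [-0.04, -0.008, 0.02], [-0.03, -0.001, 0.02], [-0.01, 0, 0.01]], roll=[0, 0, 0, 0, 0, 0, 0, 0, 0, -0.14], claw=[0.085, 0.085, 0.085, 0.085, 0.085, 0.085, 0.085, 0.085, 0.085, 0.085])

```text
t: 11.9
tcp_pos: [0.4628, -0.3739, 0.1861]
eef_rot: [-0.001, 0.657, 0.754, -0.002]
force: [-0.7, -0.3, 0.7]
width: 0.0848
finger_force: 0.0
```

```bash
cat > bar.py <<'E'
from h import *
for i in range(5): vision.get_image("wrist")
K,T,im,d=grab("wrist","w7.png"); s=telemetry.observe(); t=s["tcp_pos"]; R_=rot(s["eef_rot"]); print(t,s["eef_rot"],s["force"],s["width"])
p=cloud(K,T,d)
hsv=cv2.cvtColor(im,cv2.COLOR_RGB2HSV)
brass=cv2.inRange(hsv,(15,130,80),(32,255,255))
n,l,st,ce=cv2.connectedComponentsWithStats(brass)
for i in range(1,n):
    if st[i,4]>15: print("brass",st[i].tolist(),ce[i].round(1),ray(K,T,*ce[i],.0525).round(4))
q=p[(d>0)&(abs(p[...,2]-.054)<.006)&(np.hypot(p[...,0]-.45,p[...,1]+.25)<.15)&(hsv[...,2]<110)]
print(len(q),np.percentile(q[:,2],[5,50,95]))
vx,vy,x0,y0=cv2.fitLine(q[:,:2].astype(np.float32),cv2.DIST_HUBER,0,.001,.001).ravel(); 
if vy<0: vx,vy=-vx,-vy
print("line dir",vx,vy,"pt",x0,y0,"yaw",np.degrees(np.arctan2(-vx,vy)))
a=(q[:,:2]-[x0,y0])@[vx,vy]; print("ends",np.array([x0,y0])+a.min()*np.array([vx,vy]),np.array([x0,y0])+a.max()*np.array([vx,vy]))
print("tool x dir",R_[:2,0])
E
python3 bar.py
```

```text
[ 0.46702342 -0.36841264  0.18870519] [5.87427806e-04 6.55721587e-01 7.55002310e-01 6.06180162e-04] [ 0.98528009  0.25391805 -0.60263829] 0.08520050854012665
brass [311, 244, 11, 14, 117] [316.1 250.5] [ 0.4696 -0.3834  0.0525]
brass [328, 324, 14, 12, 97] [334.3 329. ] [ 0.4944 -0.4501  0.0525]
3452 [0.05325895 0.05626923 0.05787122]
line dir -0.14015745 0.99012923 pt 0.4543107 -0.28458533 yaw 8.056956
ends [ 0.46735131 -0.37670958] [ 0.44452214 -0.21543505]
tool x dir [-0.14005771  0.99014334]
```

View pics/w7.png

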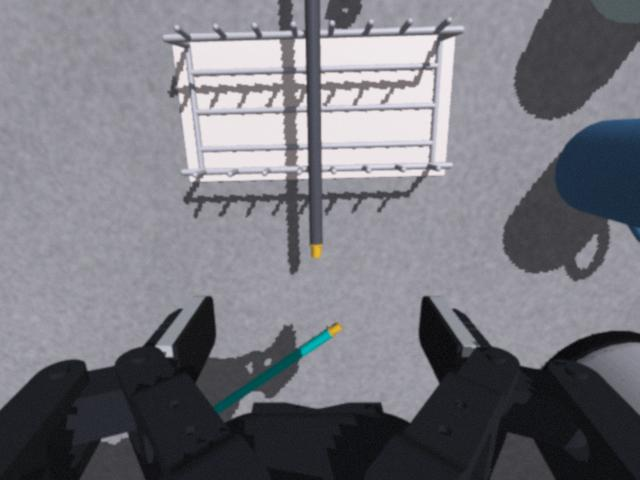

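The bar tip is at (317,255) and the bar is aligned with the tool. The teal decoy is lower, with its tip at (334,329). Descending.

Emit:
jog_arm(slide=[[0.0037, -0.0018, 0.01], [0, 0, 0.02], [0, 0, 0.025], [0, 0, 0.025], [0, 0, 0.02], [0, 0, 0.015], [0, 0, 0.01], [0, 0, 0], [0, 0, 0], [0, 0, 0]], roll=[0, 0, 0, 0, 0, 0, 0, 0, 0, 0], claw=[0.085, 0.085, 0.085, 0.085, 0.085, 0.06, 0.05, 0.045, 0.045, 0.045])

```text
t: 13.2
tcp_pos: [0.4643, -0.367, 0.064]
eef_rot: [0.001, 0.656, 0.755, 0.0]
force: [1.0, 0.1, 1.4]
width: 0.0453
finger_force: 0.0
```

Emit:
jog_arm(slide=[[0, 0, 0], [0, 0, 0], [0, 0, 0], [0, 0, 0], [0, 0, 0], [0, 0, 0], [0, 0, 0], [0, 0, 0], [0, 0, 0], [0, 0, 0]], roll=[0, 0, 0, 0, 0, 0, 0, 0, 0, 0], claw=[0.045, 0.045, 0.045, 0.045, 0.045, 0.045, 0.045, 0.045, 0.045, 0.045])

```text
t: 14.2
tcp_pos: [0.4634, -0.3663, 0.0627]
eef_rot: [-0.0, 0.656, 0.755, -0.0]
force: [0.3, 0.7, 0.5]
width: 0.0451
finger_force: 0.0
```

```bash
python3 bar.py
```

```text
[ 0.46342241 -0.36628664  0.06278445] [7.93987375e-06 6.55916313e-01 7.54833617e-01 1.11463714e-05] [ 0.02231599 -0.10969628  0.0272585 ] 0.04539322730954544
brass [310, 335, 25, 27, 377] [321.9 349.4] [ 0.4693 -0.3839  0.0525]
9871 [0.05308785 0.05614844 0.05781031]
line dir -0.13791871 0.9904435 pt 0.4588815 -0.3150558 yaw 7.9274297
ends [ 0.46912056 -0.38858618] [ 0.45010188 -0.25200623]
tool x dir [-0.13954758  0.99021537]
```

Emit:
jog_arm(slide=[[0.002, 0.0016, 0.005], [0, 0, 0.0055], [0, 0, 0], [0, 0, 0], [0, 0, 0], [0, 0, 0], [0, 0, 0], [0, 0, 0], [0, 0, 0], [0, 0, 0]], roll=[0, 0, 0, 0, 0, 0, 0, 0, 0, 0], claw=[0.045, 0.045, 0.045, 0.03, 0.02, 0.015, 0.01, 0.005, 0.002, 0.002], grip_force=100)

```text
t: 15.5
tcp_pos: [0.4648, -0.3642, 0.0525]
eef_rot: [0.0, 0.656, 0.755, -0.0]
force: [1.3, -0.0, 0.3]
width: 0.0067
finger_force: 97.6
```

Emit:
jog_arm(slide=[[0, 0, 0], [0, 0, 0], [0, 0, 0], [0, 0, 0], [0, 0, -0.003], [0, 0, -0.007], [0, 0, -0.015], [0, 0, -0.025], [0, 0, -0.03], [0, 0, -0.02]], roll=[0, 0, 0, 0, 0, 0, 0, 0, 0, 0], claw=[0.002, 0.002, 0.002, 0.002, 0.002, 0.002, 0.002, 0.002, 0.002, 0.002])

```text
t: 16.5
tcp_pos: [0.4657, -0.3649, 0.1557]
eef_rot: [0.002, 0.656, 0.755, 0.0]
force: [0.8, 0.2, -1.4]
width: 0.0067
finger_force: 97.8
```

Emit:
jog_arm(slide=[[0, 0, 0], [0, 0, 0], [0, 0, 0], [0, 0, 0], [0.01, -0.005, 0], [0.01, -0.005, 0], [0.01, -0.0054, 0], [0, 0, 0], [0, 0, 0], [0, 0, 0]], roll=[0.07, 0.1, 0.1, 0.097, 0, 0, 0, 0, 0, 0], claw=[0.002, 0.002, 0.002, 0.002, 0.002, 0.002, 0.002, 0.002, 0.002, 0.002])

```text
t: 17.5
tcp_pos: [0.4565, -0.3317, 0.1525]
eef_rot: [0.0, 0.783, 0.623, -0.0]
force: [-0.6, 0.3, -0.6]
width: 0.0068
finger_force: 97.8
```

Emit:
jog_arm(slide=[[0, 0, 0], [0, 0, 0], [0, 0, 0], [0, 0, 0], [0, 0, 0], [0, 0, 0], [0, 0, 0], [0, 0, 0], [0, 0, 0], [0, 0, 0]], roll=[0, 0, 0, 0, 0, 0, 0, 0, 0, 0], claw=[0.002, 0.002, 0.002, 0.002, 0.002, 0.002, 0.002, 0.002, 0.002, 0.002])

```text
t: 18.5
tcp_pos: [0.4565, -0.3314, 0.1523]
eef_rot: [-0.0, 0.783, 0.623, 0.0]
force: [-0.0, 0.9, -1.9]
width: 0.007
finger_force: 97.8
```

```bash
cat > al.py <<'E'
import sys
from h import *
K,T,im,d=grab("wrist",sys.argv[1]); s=telemetry.observe(); t=s["tcp_pos"]; R_=rot(s["eef_rot"]); print(t.round(4),s["eef_rot"].round(4),s["force"].round(1),s["ft_torque"].round(2),s["width"].round(4))
p=(cloud(K,T,d)-t)@R_   # tool frame
hsv=cv2.cvtColor(im,cv2.COLOR_RGB2HSV)
b=(d>0)&(abs(p[...,1])<.02)&(abs(p[...,2])<.02)&(p[...,0]>.015)&(p[...,0]<.235)
b&=(hsv[...,2]<100)|((hsv[...,1]>120)&(hsv[...,0]>14)&(hsv[...,0]<33))
q=p[b]; q=q[(q[:,0]<.225)]
print("bar n",len(q),"x range",np.percentile(q[:,0],[1,99]).round(4))
for lo in np.arange(.02,.22,.03):
    z=q[(q[:,0]>=lo)&(q[:,0]<lo+.03)]
    if len(z)>20: print("  x%.3f y mid %.4f w %.4f  ztop %.4f"%(z[:,0].mean(),(np.percentile(z[:,1],3)+np.percentile(z[:,1],97))/2,np.ptp(np.percentile(z[:,1],[3,97])),np.percentile(z[:,2],5)))
P=cloud(K,T,d)
for nm,g in(("L",(.5457,.0512)),("R",(.513,-.0908))):
    k=(d>0)&(P[...,2]>.158)&(P[...,2]<.175)&(np.hypot(P[...,0]-g[0],P[...,1]-g[1])<.02)
    k&=~((hsv[...,1]>120))
    e=p[k]
    if len(e)>50:
        r=cv2.minAreaRect((e[:,:2]*1000).astype(np.float32)); print("eye",nm,len(e),"tool xy",np.round(r[0],1),np.round(r[1],1),round(r[2],1),"ztop+12",(np.percentile(e[:,2],3)+.012).round(4))
E
python3 al.py w8.png
```

```text
Traceback (most recent call last):
  File "al.py", line 3, in <module>
    K,T,im,d=grab("wrist",sys.argv[1]); s=telemetry.observe(); t=s["tcp_pos"]; R_=rot(s["eef_rot"]); print(t.round(4),s["eef_rot"].round(4),s["force"].round(1),s["ft_torque"].round(2),s["width"].round(4))
                                                                                                                                                                                        ^^^^^^^^^^^^^^^^
AttributeError: 'float' object has no attribute 'round'
```

View pics/w8.png

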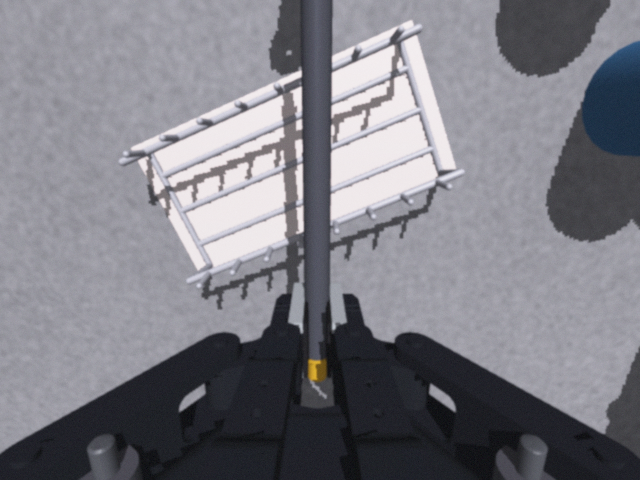

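The bar is held centred along the tool axis, with its near brass tip at (318,369). The far end is out of the wrist view, so I'll take the bar's line from here and check the tip against the eye with the side and scene cameras.

```bash
sed -i 's/,s\["width"\].round(4)//' al.py; python3 al.py w9.png; python3 - <<'E'
from h import *
for n,g in(("side",(330,231)),("scene",(313,290))):
    K,T,im,d=grab(n,n+"1.png"); np.savez("pics/"+n+"1.npz",K=K,T=T,im=im,d=d)
    iT=np.linalg.inv(T)
    def pr(P): c=iT@np.r_[P,1]; return (K@(c[:3]/c[2]))[:2].round(1)
    s=telemetry.observe(); t=s["tcp_pos"]; R_=rot(s["eef_rot"])
    print(n,"pred tip",pr(t+.216*R_[:,0]),"pred eyes",pr([.513,-.0908,.156]),pr([.5457,.0512,.156]))
    hsv=cv2.cvtColor(im,cv2.COLOR_RGB2HSV); m=cv2.inRange(hsv,(14,110,70),(33,255,255))
    q,l,st,ce=cv2.connectedComponentsWithStats(m); P=cloud(K,T,d)
    for i in range(1,q):
        w=P[(l==i)&(d>0)]
        if st[i,4]>3 and len(w) and .3<np.median(w[:,0])<.6 and np.median(w[:,1])<.1: print("  brass",ce[i].round(1),st[i].tolist(),np.median(w,0).round(4))
E
```

```text
[ 0.4564 -0.3314  0.1523] [-0.      0.7827  0.6225 -0.    ] [ 0.4  0.7 -1.2] [-0.07  0.03  0.02]
bar n 7113 x range [0.0165 0.1112]
  x0.035 y mid 0.0008 w 0.0091  ztop -0.0046
  x0.065 y mid 0.0008 w 0.0087  ztop -0.0044
  x0.096 y mid 0.0007 w 0.0092  ztop -0.0041
  x0.111 y mid 0.0006 w 0.0095  ztop -0.0038
side pred tip [329.8 240.6] pred eyes [330.1 231.7] [329.3 201.8]
  brass [331.6 311.8] [329, 309, 6, 7, 33] [ 0.4516 -0.3505  0.1547]
  brass [377.1 429.4] [375, 427, 5, 6, 19] [ 0.5018 -0.4777  0.0078]
scene pred tip [285.7 230.5] pred eyes [292.6 235.8] [328.8 265.4]
  brass [201.6 213.8] [201, 213, 2, 3, 5] [ 0.5045 -0.4784  0.0111]
  brass [283.  228.5] [282, 227, 3, 4, 8] [ 0.5047 -0.1299  0.1531]
  brass [308.5 257.5] [308, 257, 2, 2, 4] [ 0.5386 -0.021   0.1319]
  brass [311.5 256.8] [311, 256, 2, 3, 4] [ 0.5346 -0.0118  0.1373]
```

Emit:
jog_arm(slide=[[0, 0, -0.0025], [0, 0, -0.0022], [0.006, 0.0002, 0], [0.006, 0, 0], [0.006, 0, 0], [0, 0, 0], [0, 0, 0], [0, 0, 0], [0, 0, 0], [0, 0, 0]], roll=[0, 0, 0, 0, 0, 0, 0, 0, 0, 0], claw=[0.002, 0.002, 0.002, 0.002, 0.002, 0.002, 0.002, 0.002, 0.002, 0.002])

```text
t: 19.7
tcp_pos: [0.4606, -0.3142, 0.1569]
eef_rot: [0.0, 0.783, 0.622, -0.0]
force: [0.9, 0.2, -1.5]
width: 0.0066
finger_force: 97.8
```

```bash
python3 al.py w10.png; python3 - <<'E'
from h import *
s=telemetry.observe(); t=s["tcp_pos"]; R_=rot(s["eef_rot"]); v=(np.array([.5285,-.0199,.156])-t)@R_; print("carrier in tool",v.round(4), "ang",R_[:2,0].round(4), R_[2,0].round(4))
K,T,im,d=grab("side"); a=im[195:325,290:370]; K,T,im2,d=grab("scene"); b=im2[195:285,235:345]
a=cv2.resize(a,None,fx=4.6,fy=4.6,interpolation=cv2.INTER_CUBIC); b=cv2.resize(b,None,fx=3.8,fy=3.8,interpolation=cv2.INTER_CUBIC)
c=np.zeros((600,800,3),np.uint8); c[:a.shape[0],:a.shape[1]]=a[:600]; c[:b.shape[0],375:375+b.shape[1]]=b[:,:425]; cv2.imwrite("pics/c2.png",c[...,::-1])
E
```

```text
[ 0.4606 -0.3142  0.157 ] [ 0.000e+00  7.828e-01  6.223e-01 -1.000e-04] [ 0.4 -0.4 -0.1] [-0.1  -0.01  0.03]
bar n 7092 x range [0.0163 0.111 ]
  x0.035 y mid 0.0008 w 0.0089  ztop -0.0046
  x0.065 y mid 0.0007 w 0.0087  ztop -0.0045
  x0.096 y mid 0.0006 w 0.0093  ztop -0.0041
  x0.111 y mid 0.0005 w 0.0095  ztop -0.0038
carrier in tool [ 3.02e-01 -2.00e-04  9.00e-04] ang [0.2255 0.9742] -0.0001
```

View pics/c2.png

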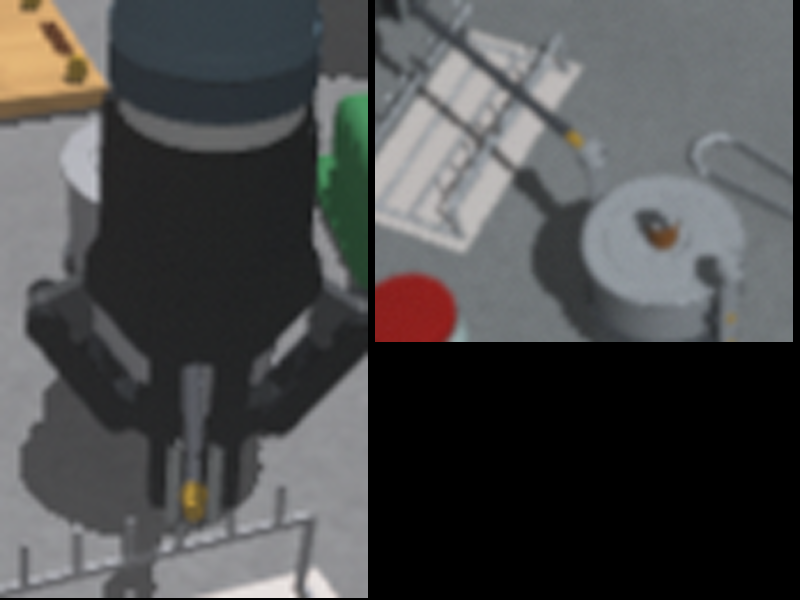

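The scene inset shows the brass tip at (575,140), just in front of the near eye at (595,152) and in line with it. The gripper hides both in the side inset. Advancing gently while watching the force.

Emit:
jog_arm(slide=[[0.003, 0, 0], [0.003, 0, 0], [0.003, 0, 0], [0.003, 0, 0], [0.003, 0, 0], [0.003, 0, 0], [0.003, 0, 0], [0, 0, 0], [0, 0, 0], [0, 0, 0]], roll=[0, 0, 0, 0, 0, 0, 0, 0, 0, 0], claw=[0.002, 0.002, 0.002, 0.002, 0.002, 0.002, 0.002, 0.002, 0.002, 0.002])

```text
t: 20.85
tcp_pos: [0.4654, -0.2937, 0.157]
eef_rot: [0.0, 0.783, 0.622, -0.0]
force: [-0.5, -0.6, -0.8]
width: 0.0067
finger_force: 97.8
```

```bash
cat > chk.py <<'E'
from h import *
F=[]
for i in range(3): vision.get_image("scene"); s=telemetry.observe(); F.append(np.r_[s["force"],s["ft_torque"]])
K,T,im,d=grab("scene"); hsv=cv2.cvtColor(im,cv2.COLOR_RGB2HSV); m=cv2.inRange(hsv,(14,110,70),(33,255,255)); P=cloud(K,T,d)
q,l,st,ce=cv2.connectedComponentsWithStats(m)
t=s["tcp_pos"]; R_=rot(s["eef_rot"])
for i in range(1,q):
    w=P[(l==i)&(d>0)]
    if len(w)>2 and .4<np.median(w[:,0])<.65 and -.2<np.median(w[:,1])<.15 and np.median(w[:,2])>.145: print("brass",ce[i].round(1),len(w),np.median(w,0).round(4),"tool",((np.median(w,0)-t)@R_).round(4))
print("F",np.mean(F,0).round(2),"tcp",t.round(4),"carrier in tool",((np.array([.5285,-.0199,.156])-t)@R_).round(4),"dir",R_[:,0].round(4))
iT=np.linalg.inv(T); 
P2=P[(d>0)&(P[...,2]>.158)&(P[...,2]<.175)]
for nm,g in(("L",(.5449,.0512)),("R",(.5121,-.0909))):
    e=P2[np.hypot(P2[:,0]-g[0],P2[:,1]-g[1])<.022]; print("eye",nm,len(e),e.mean(0).round(4) if len(e) else '')
E
python3 chk.py; python3 al.py w11.png | tail -6
```

```text
F [-0.41  0.4  -0.62 -0.07  0.03  0.01] tcp [ 0.4653 -0.2937  0.157 ] carrier in tool [ 2.81e-01 -2.00e-04  9.00e-04] dir [ 2.254e-01  9.743e-01 -1.000e-04]
eye L 40 [0.5497 0.0499 0.1656]
eye R 48 [ 0.5149 -0.0949  0.164 ]
[ 0.4654 -0.2936  0.157 ] [ 0.      0.7827  0.6224 -0.    ] [-0.6  0.5 -0.6] [-0.05  0.02 -0.02]
bar n 6871 x range [0.0162 0.111 ]
  x0.035 y mid 0.0008 w 0.0086  ztop -0.0046
  x0.065 y mid 0.0007 w 0.0088  ztop -0.0044
  x0.095 y mid 0.0006 w 0.0094  ztop -0.0041
  x0.111 y mid 0.0005 w 0.0095  ztop -0.0039
```

No contact force, and the tip is inside the first eye. Continuing across the lid.

Emit:
jog_arm(slide=[[0.006, 0, 0], [0.014, 0, 0], [0.016, 0, 0], [0.016, 0, 0], [0.016, 0, 0], [0.016, 0, 0], [0.016, 0, 0], [0.01, 0, 0], [0.005, 0, 0], [0, 0, 0]], roll=[0, 0, 0, 0, 0, 0, 0, 0, 0, 0], claw=[0.002, 0.002, 0.002, 0.002, 0.002, 0.002, 0.002, 0.002, 0.002, 0.002])

```text
t: 22.1
tcp_pos: [0.4916, -0.1802, 0.157]
eef_rot: [-0.0, 0.782, 0.623, 0.0]
force: [-0.4, -0.6, -0.7]
width: 0.0067
finger_force: 97.8
```

```bash
python3 chk.py; python3 al.py w12.png
```

```text
brass [319.8 257.9] 8 [0.5405 0.018  0.16  ] tool [ 0.2064  0.0028 -0.0032]
F [-0.29  0.19 -1.21 -0.07  0.04  0.02] tcp [ 0.491  -0.1823  0.157 ] carrier in tool [ 0.1667 -0.0003  0.0009] dir [ 2.263e-01  9.740e-01 -6.000e-04]
eye L 35 [0.5487 0.0496 0.1659]
eye R 58 [ 0.5154 -0.0908  0.1643]
[ 0.491  -0.1824  0.157 ] [ 1.000e-04  7.832e-01  6.218e-01 -2.000e-04] [-0.1  0.4 -0.7] [-0.11  0.01 -0.05]
bar n 2622 x range [0.0169 0.1114]
  x0.036 y mid 0.0004 w 0.0093  ztop -0.0038
  x0.066 y mid 0.0005 w 0.0098  ztop -0.0033
  x0.091 y mid 0.0001 w 0.0177  ztop -0.0048
  x0.111 y mid 0.0003 w 0.0092  ztop -0.0027
eye R 5482 tool xy [93.2  0.7] [22.9 37.7] 89.8 ztop+12 0.0011
```

Emit:
jog_arm(slide=[[0, 0, -0.001], [0.004, 0, 0], [0.004, 0, 0], [0.003, 0, 0], [0.003, 0, 0], [0.003, 0, 0], [0.003, 0, 0], [0.003, 0, 0], [0, 0, 0], [0, 0, 0]], roll=[0, 0, 0, 0, 0, 0, 0, 0, 0, 0], claw=[0.002, 0.002, 0.002, 0.002, 0.002, 0.002, 0.002, 0.002, 0.002, 0.002])

```text
t: 23.35
tcp_pos: [0.4965, -0.1589, 0.158]
eef_rot: [0.0, 0.783, 0.623, -0.0]
force: [-0.2, -0.5, -1.8]
width: 0.0068
finger_force: 97.9
```

```bash
python3 chk.py; python3 al.py w13.png
```

```text
F [-0.36  0.1  -0.44 -0.08  0.03 -0.01] tcp [ 0.4964 -0.1592  0.158 ] carrier in tool [ 1.43e-01 -1.00e-04  1.90e-03] dir [ 2.255e-01  9.743e-01 -1.000e-04]
eye L 49 [0.5477 0.0462 0.1649]
eye R 64 [ 0.5152 -0.0919  0.1639]
[ 0.4964 -0.1592  0.158 ] [ 0.      0.7828  0.6223 -0.    ] [-0.9 -0.4 -0.8] [-0.06  0.03 -0.02]
bar n 2325 x range [0.0165 0.1115]
  x0.036 y mid 0.0005 w 0.0095  ztop -0.0036
  x0.062 y mid 0.0005 w 0.0096  ztop -0.0042
  x0.095 y mid 0.0003 w 0.0092  ztop -0.0033
  x0.111 y mid 0.0005 w 0.0095  ztop -0.0030
eye R 4943 tool xy [70.4  0.9] [39.9 22.8] 1.6 ztop+12 0.0021
```

The tip has entered the second eye with no force. Advancing the last 33 mm.

Emit:
jog_arm(slide=[[0.003, 0, 0], [0.004, 0, 0], [0.005, 0, 0], [0.006, 0, 0], [0.006, 0, 0], [0.005, 0, 0], [0.003, 0, 0], [0.001, 0, 0], [0, 0, 0], [0, 0, 0]], roll=[0, 0, 0, 0, 0, 0, 0, 0, 0, 0], claw=[0.002, 0.002, 0.002, 0.002, 0.002, 0.002, 0.002, 0.002, 0.002, 0.002])

```text
t: 24.6
tcp_pos: [0.5038, -0.1271, 0.158]
eef_rot: [0.0, 0.783, 0.622, -0.0]
force: [0.5, -0.5, -0.4]
width: 0.0064
finger_force: 97.9
```

```bash
python3 chk.py; python3 al.py w14.png; python3 - <<'E'
from h import *
K,T,im,d=grab("wrist"); s=telemetry.observe(); P=cloud(K,T,d); hsv=cv2.cvtColor(im,cv2.COLOR_RGB2HSV)
p=(P-s["tcp_pos"])@rot(s["eef_rot"])
g=(d>0)&(abs(P[...,2]-.1205)<.006)&(np.hypot(P[...,0]-.5294,P[...,1]+.0198)<.056); q=P[g]
A=np.c_[q[:,:2]-[.5294,-.0198],np.ones(len(q))]; print("lid plane",len(q),np.linalg.lstsq(A,q[:,2],rcond=None)[0].round(4))
for nm,c in(("L",.183),("R",.037)):
    k=(d>0)&(abs(p[...,0]-c)<.004)&(abs(p[...,1])<.016)&(p[...,2]<-.002)&(p[...,2]>-.02)
    e=p[k]; print(nm,len(e),np.percentile(e[:,1],[2,98]).round(4) if len(e) else '',np.percentile(e[:,2],3).round(4) if len(e) else '')
k=(d>0)&(p[...,0]>.195)&(p[...,0]<.23)&(abs(p[...,1])<.016)&(abs(p[...,2])<.015); e=p[k]
if len(e): print("beyond L",len(e),e.max(0).round(4),np.percentile(e[:,1],[3,97]).round(4),np.percentile(e[:,2],5).round(4))
E
```

```text
brass [334.7 269.7] 9 [0.5516 0.0732 0.1593] tool [ 0.206   0.0013 -0.0014]
F [ 0.2  -0.64 -0.54 -0.07  0.01 -0.  ] tcp [ 0.5038 -0.1272  0.158 ] carrier in tool [ 0.1101 -0.0002  0.002 ] dir [ 2.256e-01  9.742e-01 -1.000e-04]
eye L 69 [0.5484 0.0506 0.1637]
eye R 66 [ 0.5159 -0.0904  0.1642]
[ 0.5039 -0.127   0.158 ] [ 0.      0.7827  0.6223 -0.    ] [-0.1 -0.4 -0.6] [-0.05 -0.03 -0.  ]
bar n 3199 x range [0.0163 0.1112]
  x0.034 y mid 0.0001 w 0.0103  ztop -0.0042
  x0.065 y mid 0.0004 w 0.0094  ztop -0.0038
  x0.096 y mid 0.0002 w 0.0113  ztop -0.0035
  x0.111 y mid 0.0004 w 0.0092  ztop -0.0031
eye R 4023 tool xy [37.4  0.7] [22.7 39.9] 88.5 ztop+12 0.0022
lid plane 33802 [0.002  0.0056 0.1211]
L 0  
R 1313 [-0.0094  0.011 ] -0.0101
```

The far brass tip is about 24 mm beyond the left eye and the force is near zero. I'll check the lid's levelness clear of the knob and bar, then hand in if it passes.

```bash
python3 - <<'E'
from h import *
from station import finish_job
K,T,im,d=grab("wrist"); s=telemetry.observe(); P=cloud(K,T,d); p=(P-s["tcp_pos"])@rot(s["eef_rot"])
c0=np.array([.5290,-.0198]); rr=np.hypot(P[...,0]-c0[0],P[...,1]-c0[1])
q=P[(d>0)&(abs(P[...,2]-.1205)<.005)&(rr>.02)&(rr<.055)&(abs(p[...,1])>.02)]
A=np.c_[q[:,:2]-c0,np.ones(len(q))]; k=np.ones(len(q),bool)
for _ in range(4): c=np.linalg.lstsq(A[k],q[k,2],rcond=None)[0]; k=abs(A@c-q[:,2])<.0015
print(len(q),k.sum(),c.round(4),s["force"].round(1),s["width"])
if np.hypot(*c[:2])<.006 and np.linalg.norm(s["force"])<4: print(finish_job())
E
```

```text
21931 19332 [0.0053 0.018  0.1213] [ 1.   0.2 -0.2] 0.006736266555374146
```

```bash
python3 - <<'E'
from h import *
c0=np.array([.5290,-.0198])
for n in("wrist","scene","side"):
    K,T,im,d=grab(n); P=cloud(K,T,d); x=P[...,0]-c0[0]; y=P[...,1]-c0[1]; rr=np.hypot(x,y); u=y*.974+x*.2255; v=x*.974-y*.2255
    print(n)
    for rl,rh in((.02,.03),(.035,.045),(.045,.055)):
        for nm,a in(("+u",u),("-u",-u),("+v",v),("-v",-v)):
            k=(d>0)&(rr>rl)&(rr<rh)&(a>.75*rr)&(abs(P[...,2]-.121)<.012)&(abs(v)>.009)
            if k.sum()>5: print("  %.3f %s %5d z %s"%(rl,nm,k.sum(),np.percentile(P[k][:,2],[10,25,50,75,90]).round(4)))
E
```

```text
wrist
  0.020 -u  1057 z [0.1211 0.1216 0.122  0.1225 0.1229]
  0.020 +v  2194 z [0.1212 0.1216 0.122  0.1225 0.123 ]
  0.020 -v  2235 z [0.121  0.1215 0.122  0.1225 0.1229]
  0.035 -u  2148 z [0.1204 0.1209 0.1214 0.1219 0.1223]
  0.035 +v  2704 z [0.1204 0.1209 0.1214 0.1219 0.1223]
  0.035 -v  2705 z [0.1204 0.1209 0.1214 0.1219 0.1223]
  0.045 -u  2763 z [0.1195 0.1199 0.1203 0.1207 0.1211]
  0.045 +v  3175 z [0.1194 0.1198 0.1203 0.1208 0.1212]
  0.045 -v  3177 z [0.1193 0.1198 0.1202 0.1207 0.1211]
scene
  0.020 +u    14 z [0.1213 0.1225 0.1238 0.1261 0.1271]
  0.020 -u    16 z [0.1177 0.1197 0.1231 0.1251 0.1268]
  0.020 +v    37 z [0.1201 0.1218 0.1234 0.1244 0.1256]
  0.020 -v    15 z [0.1205 0.123  0.124  0.1243 0.1246]
  0.035 +u    31 z [0.1194 0.1208 0.1229 0.1248 0.1261]
  0.035 -u    27 z [0.1204 0.1212 0.124  0.1248 0.1256]
  0.035 +v    65 z [0.1204 0.1217 0.123  0.1243 0.126 ]
  0.035 -v    54 z [0.1193 0.1202 0.1227 0.1241 0.1253]
  0.045 +u    34 z [0.1179 0.1202 0.1217 0.1234 0.1244]
  0.045 -u    32 z [0.1184 0.1198 0.1226 0.124  0.1254]
  0.045 +v    75 z [0.1186 0.1206 0.1215 0.1229 0.1245]
  0.045 -v    68 z [0.1192 0.1204 0.1221 0.1239 0.1251]
side
  0.035 +u     7 z [0.1202 0.1209 0.1217 0.1224 0.1228]
  0.035 -u    18 z [0.12   0.1204 0.1209 0.1219 0.1222]
  0.035 +v    16 z [0.1194 0.1198 0.1206 0.1216 0.1221]
  0.035 -v    28 z [0.1199 0.1207 0.1213 0.122  0.1224]
  0.045 +u    13 z [0.119  0.1192 0.1201 0.1206 0.121 ]
  0.045 -u    34 z [0.1193 0.1196 0.1201 0.1208 0.1217]
  0.045 +v    43 z [0.119  0.1193 0.1201 0.1206 0.1217]
  0.045 -v    53 z [0.1191 0.1197 0.1204 0.1212 0.1215]
```

The plate is slightly domed. At equal radius all sectors agree within about 0.2 mm, so the apparent slope came only from seeing one half of it. The lid is level, so I'm handing in.

```bash
python3 -c "
from station import finish_job
print(finish_job())"
```

```text
the job is handed in; nothing more can be done
None
```

The lid sits level on the bowl and has been released. The cross-bar runs through both eyes, about 24 mm clear of the left and 55 mm clear of the right, held in the gripper with almost no contact force, and the job was handed in after about 25 s of robot time.

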